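# Pack the pie funnels into the bayonet canister

### The arm

A 6-joint arm with a two-finger parallel gripper is mounted at the origin on the work surface. World frame = base frame: x ahead of the robot, y to its left, z up, the work surface at z = 0. Lengths are in m, angles in rad, forces in N, time in s.
With the tool pointing down it reaches from about 0.35 to 0.775 m from the base axis. Payload 5.5 kg.
Tool frame: the origin (TCP) lies midway between the tips of the shut fingers; the grasp point (between the pads) lies 19 mm behind it; z points along the fingers, y is the line along which they close (so a half turn about z gives the same grasp; the last joint's range is limited). The gripper opens to 85 mm and grips with 20 to 120 N. Pads are 22 mm wide; open, the fingers measure 114 mm over their backs; the gripper's body (76 mm by 85 mm) begins 54 mm behind the grasp point. The pads swing forward as they close: fully open they stand 13 mm farther back than shut.
Start: joints at [1.148, 0.313, 0.046, 1.304, 0, 1.431], TCP at [0.16, 0.552, 0.231] pointing down, gripper open.
Joint ranges: [-2.76, 2.76], [-0.86, 1.69], [-1.03, 1.26], [-2.2, 2.34], [-1.47, 1.5], [-3.14, 3.14]. Speed limits (rad/s): [2.57, 2.57, 3.14, 3.14, 3.14, 3.14].

### API

Orientations are given as a unit quaternion [w, x, y, z].
In Python, from workcell import env gives the robot as it stands.
- The arm moves only by the tool move_arm, never from a script. Its argument "targets" is a list of rows, each a list of 3 entries, a list of its own where there are three numbers: the shift along the tool's x, y, z in mm, then the turn, a rotation vector about the tool's x, y, z in units of 10 degrees (1.0 is 10 degrees), then the closure, from -1 (fully open) to 1 (shut). In form: [[[dx, dy, dz], [ax, ay, az], gripper], ...]. A call has 1 to 5 rows; each row is the pose to reach, as a shift and turn from the pose commanded when the call began, along the tool's axes at that moment; what a row does not reach only later rows make up. A row lasts 1/8 s, in which the tool goes at most 62.5 mm and 10.7 degrees, less where a joint would pass 70% of its speed; a pose out of reach is approached as far as the arm can. A call with a gripper value outside its range is refused whole. The fingers move at their own pace and stop on an object; "squeeze" is the grip in N (left out, the last holds). Time passes only in rows, so rows that repeat a pose let the fingers close. It gives the time, the measured TCP pose, the force, the opening and the grip force at its end, in the units of the state.
- env.get_state(): the state, without advancing time (a new reading comes with each control period).
- env.read_camera(name): name is "scene" or "top" or "wrist"; returns a dict with "pixels" (420x560x3 uint8, red, green, blue), "fovy" (degrees; the focal length in pixels is half the picture's height over the tangent of half this angle, whatever the lens; pixels are square), "cx", "cy" (the principal point, pixels), "extrinsics" (4x4, takes a point from world to camera coordinates); the wrist camera has in their place "mount" (4x4, takes a point from camera to tool coordinates, whose origin is the TCP and whose axes are the flange's). Camera axes: x right, y up, looking along -z (the intrinsics and any distortion apply to the point x, -y, -z); pixel columns grow to the right and rows downward; lengths in m; the calibration is good to about 2 mm. A picture is of the moment at which its call begins: read the wrist's pose just before it. There is no depth.
- env.hand_in(): hands the job in; it is judged then, once.
Trained networks look in a picture, given as the dict that the camera call returned (one of the last four; its "shot" number tells which), for a name from the list of things; names that differ only in an ending like _2 or _b are one class to them, and where a whole thing is asked for, a point or a joint stands for the part that bears it (a point fixed in the world has none). Each returns a list of dicts, best first, with "confidence" (0 to 1); they miss things now and then, are a little off and sometimes report something else, mostly with a low value. They report only what shows in the picture. A call takes as long as a camera call. They do not tell look-alikes from the thing itself.
- env.spot_in(thing, picture): "centre" ([x, y, z] in m, in world coordinates, good to about 4 mm: the middle of the surface that is visible of it).
- env.regions_of(thing, picture): "mask" (420x560 bool, what is visible of it).
- env.landmark_of(thing, picture): "centre" ([x, y, z] in m, in world coordinates, good to about 4 mm: a listed point, or the origin of a listed thing).
The state is a dict: "clock": time; "joint_pos": joint angles; "qvel": joint speeds; "tau": joint torques, N m; "tcp_pos": TCP position; "orientation": TCP orientation; "wrist_force": force on the tool from outside, world axes, zero at the start; "ft_torque": the same for the moment, N m; "finger_gap": finger opening in m; "grip_force": force on a finger pad.
Only numpy, scipy, OpenCV 4.12 (cv2) and the standard library are available. Lean on these libraries where they do the work, as an engineer would, in place of code of your own. Each camera call takes 0.05 s, during which the arm holds its last target. There are 200 camera calls.

### The job

Draw the deep, tight lid straight up off the long tin and stand the lid upright on the bare sill, then move every pie funnel out of the tin and stand it upright on the floor of the round steel canister. Then close the canister with its cap: line its two ears up with the two slots in the rim, push the cap down against the spring, turn it a quarter turn clockwise (seen from above) and let it spring up into the locked position. Leave the dish, ramekin and scraper where they are.

Things in the scene. Friction and masses are not known exactly. Their poses are not given: they have to be found in the camera images.
- tin: Long aluminium tin, fixed to the sill. Origin: centre of underside; x along its length, z up. Base plate 196 x 64 x 4 mm; thin collar 180 (x) x 50 mm (y) rises to z = 46 mm. Funnels stand inside on the floor (z = 4 mm) in one row along x, 43 mm apart, 2 to 4 of the four places filled.
- lid_grip (a point): Tin lid: deep box open below, 190 x 58 x 91 mm, 0.22 kg; wooden bar handle on top 60 long (x), 16 wide (y), 28 mm high. Point: in the handle, 107 mm above the lid's lower edge, 16 mm above its top plate. x along its length. Starts on the tin's base plate (point 111 mm up); tight (about 10 N with its weight) for the first 36 mm up, clear of the funnels after 90 mm. Stood on the sill: point 107 mm up.
- canister: Round steel canister, 166 mm across, 114 mm high, fixed to the sill. Origin: centre of underside; z up; inner floor at z = 6 mm. Rim z = 104 to 114 mm, inner radius 68.5 mm, with two open slots 34 mm wide for the cap's ears at its +x and -x sides. A sprung ring inside carries the cap; its bore, 120 mm across, is the opening for the funnels.
- canister_mouth (a point): Centre of the canister's mouth, level with the rim's top, 114 mm above the sill; axes as the canister's. To turn, the cap must be held 7 to 12 mm below where it rests freely in the slots; a quarter turn clockwise from above (ears then along canister y) meets a stop; let go, it springs up into notches under the rim, 3 mm below its free height. It cannot turn the other way.
- follower (a joint): Travel in m of the sprung ring (bore 120 mm, 148 mm across) in the canister: 0 = up, top of ring at canister z = 106 mm; grows downward to 0.012. About 4 N at the start of travel, 11 N at the end. About 0.003 with the cap locked.
- cap_grip (a point): Canister cap: steel disc 132 x 5 mm with two ears 22 mm wide at its +x and -x sides (152 mm over them), 0.22 kg; on top a wooden bar 80 long (x, along the ears), 18 wide (y), 36 mm high. Point: in the bar on the axis, 26 mm above the disc's underside. On the sill: 26 mm up. Canister z of the point: 132 mm free in the slots, 140 on the rim, about 129 locked. Half round is the same.
- funnel0_mid (a point): Ceramic pie funnel: 82 mm tall, foot 40 mm across tapering from 8 to 40 mm up to a straight round neck 20 mm across that runs to the top, 0.09 kg. This point is on its axis half-way up (41 mm above its foot); z up along the axis. Starts upright in the tin. None if absent.
- funnel1_mid (a point): A pie funnel just like funnel0; None if absent.
- funnel2_mid (a point): A pie funnel just like funnel0; None if absent.
- funnel3_mid (a point): A pie funnel just like funnel0; None if absent.
- dish: Bystander: blue ceramic pie weight dish, 120 mm across, 45 mm high; origin under its centre.
- ramekin: Bystander: glass ramekin, 80 mm across, 45 mm high; origin under its centre.
- scraper: Bystander: stainless bench scraper, 120 x 150 mm, 18 mm high, lying flat; origin under its middle.
There are look-alikes about, which are no part of the job. Leave any yellow look-alike of the part that bears lid_grip alone.

How it is judged:
By the outcome, as a careful person would: the job done as asked, in the order asked, and still so for the second after the job is handed in, with the robot touching nothing.
Of funnel0, funnel1, funnel2, funnel3 only 2 to 4 are there at a start; the rules pass over those that are not, and their reading is None.
At some moment in a run one of cap may be knocked a few centimetres aside while the robot is not near it.
It also fails if it takes over 210 s, if anything falls off the work surface, if the arm or the gripper's body presses on something with over 40 N, if the wrist force passes 120 N, or if a joint passes its speed limit or range.

## Working session

There is one attempt and no reset: what is moved stays moved. The work goes in short steps, Python scripts to look and compute and a tool call to move; the robot and the scene stay as the last step left them, time stands still between calls to the robot, and variables do not carry over. Pictures are saved under pics/ and viewed, at most 14 in all, crops included, and the job is handed in when it is done.

Besides the shell and the picture viewer there is one more tool, called as name(argument=value, ...) on one line, values as JSON. move_arm: Moves the arm, as the interface text tells. Its arguments: {"type":"object","properties":{"targets":{"type":"array","items":{"type":"array"}},"squeeze":{"type":"number"}},"required":["targets"]}

```bash
ls; mkdir -p pics
cat > h.py <<'E'
import numpy as np, cv2
from workcell import env
from scipy.spatial.transform import Rotation as R
def Rq(q): return R.from_quat([q[1],q[2],q[3],q[0]])
def save(p,n): cv2.imwrite('pics/'+n+'.png',cv2.cvtColor(p['pixels'],cv2.COLOR_RGB2BGR))
def proj(p,X):
    c=p['extrinsics']@np.r_[X,1]; f=210/np.tan(np.radians(p['fovy'])/2)
    return p['cx']+f*c[0]/-c[2], p['cy']-f*c[1]/-c[2]
def ray(p,u,v,z,s=None):
    f=210/np.tan(np.radians(p['fovy'])/2)
    d=np.array([(u-p['cx'])/f,-(v-p['cy'])/f,-1])
    if 'extrinsics' in p:
        E=p['extrinsics']; o=-E[:3,:3].T@E[:3,3]; d=E[:3,:3].T@d
    else:
        M=p['mount']; r=Rq(s['orientation']).as_matrix(); o=r@M[:3,3]+s['tcp_pos']; d=r@M[:3,:3]@d
    return o+d*(z-o[2])/d[2]
def rel(s,X,):
    return Rq(s['orientation']).inv().apply(np.array(X)-s['tcp_pos'])*1000
E
python3 - <<'E'
from h import *
for c in ['scene','top']:
    p=env.read_camera(c); save(p,c+'0'); print(c,{k:v for k,v in p.items() if k not in('pixels','extrinsics')})
    for t in ['tin','lid_grip','canister','canister_mouth','cap_grip','dish','ramekin','scraper']:
        for r in env.landmark_of(t,p): print(t,r['centre'].round(3) if hasattr(r['centre'],'round') else r['centre'],round(r['confidence'],2), np.round(proj(p,r['centre'])))
print(env.get_state())
E
```

```text
pics
scene {'fovy': 53.39425738658624, 'cx': 281.4992887808502, 'cy': 206.598537133313, 'shot': 1}
tin [0.5502, -0.2335, 0.0006] 0.66 [256. 214.]
lid_grip [0.6371, -0.4336, 0.1056] 0.9 [191. 162.]
lid_grip [0.3053, -0.2039, 0.1076] 0.78 [332. 159.]
lid_grip [0.5425, -0.2262, 0.1138] 0.71 [259. 178.]
lid_grip [0.335, -0.5313, 0.1106] 0.62 [260. 126.]
canister [0.5006, 0.2486, -0.0003] 0.67 [407. 312.]
canister_mouth [0.503, 0.2521, 0.1138] 0.77 [417. 271.]
canister_mouth [0.7794, -0.171, 0.0022] 0.75 [190. 257.]
cap_grip [0.4747, -0.0225, 0.0278] 0.89 [328. 233.]
dish [0.7669, 0.1692, -0.0004] 0.56 [278. 350.]
dish [0.5416, -0.2269, 0.1133] 0.49 [259. 178.]
ramekin [0.7694, 0.0005, 0.0004] 0.61 [231. 298.]
scraper [0.7814, -0.166, -0.0027] 0.88 [191. 260.]
top {'fovy': 53.402105276544546, 'cx': 286.0183281042823, 'cy': 209.13800147481908, 'shot': 2}
tin [0.5463, -0.229, -0.002] 0.53 [323. 222.]
lid_grip [0.5468, -0.2282, 0.1134] 0.88 [326. 214.]
lid_grip [0.3048, -0.2067, 0.1097] 0.87 [316. 309.]
lid_grip [0.339, -0.5319, 0.107] 0.79 [445. 300.]
lid_grip [0.6443, -0.4326, 0.1128] 0.68
[... 389 characters left out ...]
'joint_pos': array([ 1.14842595e+00,  3.13140560e-01,  4.60910498e-02,  1.30359690e+00,
       -3.66017735e-05,  1.43120270e+00]), 'qvel': array([ 1.22141261e-03, -6.63486360e-05,  2.98330394e-04,  4.34908366e-04,
       -9.15180232e-04,  3.03035208e-04]), 'tau': array([ 8.23455794e-04, -4.80447257e+01,  2.98813409e+01,  1.09879049e-04,
       -1.53897718e-04,  1.86811761e-06]), 'tcp_pos': array([0.16046973, 0.55219217, 0.23135336]), 'orientation': array([3.83691900e-05, 1.40917770e-01, 9.90021301e-01, 6.69442852e-05]), 'wrist_force': array([0.69531775, 0.47553817, 0.52150102]), 'ft_torque': array([-0.02386452,  0.00661521, -0.02532909]), 'grip_force': 0.0, 'finger_gap': 0.08567285851208438}
```

```bash
python3 -c "
import cv2
for n in ['scene0','top0']:
    a=cv2.imread('pics/'+n+'.png'); cv2.imwrite('pics/'+n+'b.png',cv2.resize(a,(784,588),interpolation=cv2.INTER_CUBIC))"
```

```text
(no output)
```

View pics/scene0b.png

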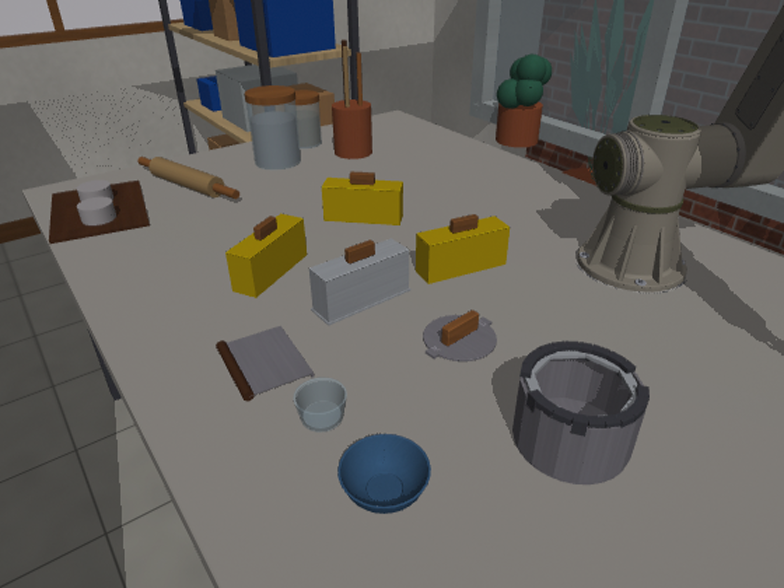

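View pics/top0b.png

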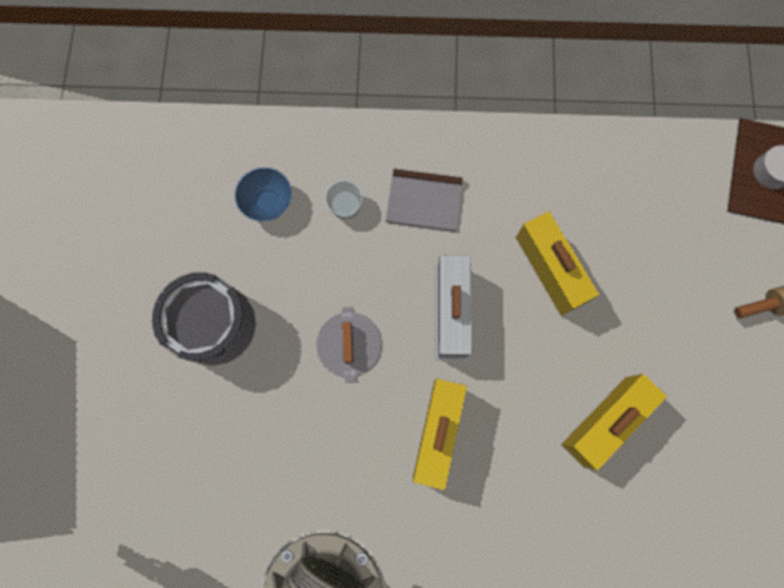

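move_arm(targets=[[[-39,-43,-10],[0,0,0],-1],[[-78,-86,-20],[0,0,0],-1],[[-117,-129,-30],[0,0,0],-1],[[-156,-172,-35],[0,0,0],-1],[[-196,-214,-35],[0,0,0],-1]])

```text
clock: 1.52
tcp_pos: [0.2897, 0.2906, 0.267]
orientation: [0.001, 0.141, 0.99, 0.001]
wrist_force: [1.4, -0.2, -0.1]
finger_gap: 0.0854
grip_force: 0.0
```

move_arm(targets=[[[-39,-43,-10],[0,0,0],-1],[[-78,-86,-20],[0,0,0],-1],[[-117,-129,-30],[0,0,0],-1],[[-156,-172,-35],[0,0,0],-1],[[-196,-214,-35],[0,0,0],-1]])

```text
clock: 2.15
tcp_pos: [0.4183, 0.0299, 0.3022]
orientation: [0.001, 0.141, 0.99, 0.0]
wrist_force: [1.4, -0.3, -0.6]
finger_gap: 0.0854
grip_force: 0.0
```

move_arm(targets=[[[-39,-43,-10],[0,0,-0.4],-1],[[-78,-86,-20],[0,0,-0.8],-1],[[-117,-129,-30],[0,0,-1.2],-1],[[-156,-172,-30],[0,0,-1.6],-1],[[-195,-213,-30],[0,0,-1.6],-1]])

```text
clock: 2.78
tcp_pos: [0.546, -0.2292, 0.3316]
orientation: [0.0, 0.002, 1.0, -0.0]
wrist_force: [-0.7, -0.0, 0.7]
finger_gap: 0.0854
grip_force: 0.0
```

```bash
cat > lk.py <<'E'
from h import *
import sys
def look(name,things,cam='wrist'):
    s=env.get_state(); p=env.read_camera(cam); save(p,name)
    print('t',s['clock'],'tcp',s['tcp_pos'].round(4),'yaw',round(np.degrees(Rq(s['orientation']).as_matrix()[:2,0]@[1,0]),2),'x',Rq(s['orientation']).as_matrix()[:,0].round(3),'zax',Rq(s['orientation']).as_matrix()[:,2].round(3),'F',s['wrist_force'].round(1),'gap',round(s['finger_gap'],4),'grip',round(s['grip_force'],1))
    for t in things:
        for r in env.landmark_of(t,p)[:4]: print(t,np.round(r['centre'],4),round(r['confidence'],2),'rel',rel(s,r['centre']).round(1))
    return s,p
def rect(s,p,t,z):
    for r in env.regions_of(t,p)[:3]:
        m=r['mask'].astype('uint8'); 
        b=cv2.boxPoints(cv2.minAreaRect(cv2.findNonZero(m)))
        w=np.array([ray(p,u,v,z,s) for u,v in b]); e=w[1]-w[0]; f=w[2]-w[1]
        if np.hypot(*e[:2])<np.hypot(*f[:2]): e,f=f,e
        a=np.degrees(np.arctan2(e[1],e[0])); print('rect',t,round(r['confidence'],2),'px',b.mean(0).round(),'c',w.mean(0).round(4),'L',np.hypot(*e[:2]).round(4),'W',np.hypot(*f[:2]).round(4),'ang',a.round(2))
E
python3 - <<'E'
from lk import *
s,p=look('w1',['lid_grip','tin'])
print(p['mount'].round(4),p['fovy'],p['cx'],p['cy'])
rect(s,p,'lid_grip',.095)
p=env.read_camera('top'); rect(None,p,'lid_grip',.095); rect(None,p,'cap_grip',.005)
E
```

```text
t 2.775 tcp [ 0.546  -0.2292  0.3316] yaw -57.3 x [-1.     0.004 -0.001] zax [ 0.001 -0.    -1.   ] F [-0.7 -0.   0.7] gap 0.0854 grip 0.0
lid_grip [ 0.5436 -0.2252  0.108 ] 0.95 rel [  2.6   4.  223.6]
lid_grip [ 0.6443 -0.4363  0.104 ] 0.91 rel [ -98.9 -206.7  227.7]
[[ 1.200e-03  9.448e-01  3.278e-01  8.450e-02]
 [ 1.000e+00 -9.000e-04 -1.100e-03 -6.000e-04]
 [-7.000e-04  3.278e-01 -9.448e-01 -1.421e-01]
 [ 0.000e+00  0.000e+00  0.000e+00  1.000e+00]] 67.34001365790154 278.7218867460542 215.2693694169949
rect lid_grip 0.96 px [38. 40.] c [ 0.3957 -0.4858  0.095 ] L 0.0781 W 0.0763 ang 89.87
rect lid_grip 0.95 px [284.  25.] c [ 0.3823 -0.2234  0.095 ] L 0.0581 W 0.057 ang 165.18
rect lid_grip 0.91 px [135. 234.] c [ 0.6242 -0.4139  0.095 ] L 0.1781 W 0.0998 ang 31.51
rect lid_grip 0.96 px [398. 190.] c [ 0.6248 -0.4229  0.095 ] L 0.1825 W 0.0936 ang -153.01
rect lid_grip 0.68 px [313. 316.] c [ 0.2883 -0.2028  0.095 ] L 0.161 W 0.0611 ang -11.26
rect lid_grip 0.61 px [439. 301.] c [ 0.3372 -0.5203  0.095 ] L 0.2036 W 0.0777 ang -45.33
```

View pics/w1.png

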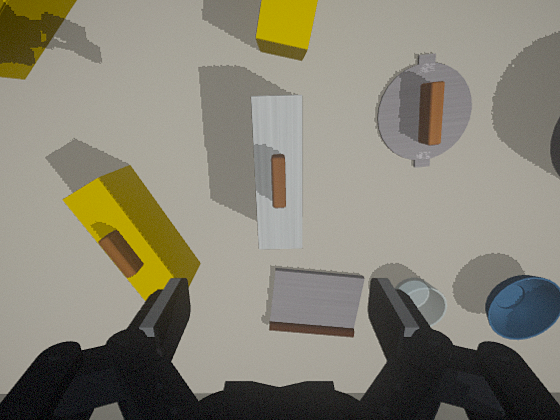

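Run:
```python
from lk import *
s=env.get_state(); p=env.read_camera('wrist')
hsv=cv2.cvtColor(p['pixels'],cv2.COLOR_RGB2HSV)
c=[ray(p,u,v,.095,s) for u,v in [(251,96),(302,95),(302,249),(258,249)]]
for q in c: print(q.round(4))
print('ctr',np.mean(c,0).round(4))
roi=np.zeros((420,560),'uint8'); roi[145:215,262:296]=1
m=((hsv[...,1]>110)&(roi>0)).astype('uint8')
b=cv2.boxPoints(cv2.minAreaRect(cv2.findNonZero(m)));print(b.round(1))
for z in(.123,): 
    w=np.array([ray(p,u,v,z,s) for u,v in b]); print(w.round(4),w.mean(0))
```

```text
[ 0.4499 -0.2573  0.095 ]
[ 0.4489 -0.2     0.095 ]
[ 0.6392 -0.1957  0.095 ]
[ 0.6391 -0.2538  0.095 ]
ctr [ 0.5443 -0.2267  0.095 ]
[[268.6 157.4]
 [281.  157. ]
 [282.5 207. ]
 [270.1 207.3]]
[[ 0.5143 -0.2375  0.123 ]
 [ 0.5139 -0.2238  0.123 ]
 [ 0.5719 -0.2219  0.123 ]
 [ 0.5724 -0.2364  0.123 ]] [ 0.54312061 -0.22988283  0.123     ]
```

move_arm(targets=[[[2,2.5,60],[0,0,-0.13],-1],[[2,2.5,120],[0,0,-0.13],-1],[[2,2.5,180],[0,0,-0.13],-1],[[2,2.5,215],[0,0,-0.13],-1],[[2,2.5,232],[0,0,-0.13],-1]])

```text
clock: 3.8
tcp_pos: [0.5418, -0.2225, 0.0976]
orientation: [-0.001, -0.01, 1.0, 0.001]
wrist_force: [-0.5, -1.2, 1.0]
finger_gap: 0.0853
grip_force: 0.0
```

move_arm(targets=[[[0,0,0],[0,0,0],1],[[0,0,0],[0,0,0],1],[[0,0,0],[0,0,0],1],[[0,0,0],[0,0,0],1],[[0,0,0],[0,0,0],1]], squeeze=70)

```text
clock: 4.42
tcp_pos: [0.5443, -0.2266, 0.1007]
orientation: [0.001, -0.009, 1.0, -0.002]
wrist_force: [-0.2, -4.7, 4.4]
finger_gap: 0.015
grip_force: 70.5
```

move_arm(targets=[[[0,0,-8],[0,0,0],1],[[0,0,-16],[0,0,0],1],[[0,0,-24],[0,0,0],1],[[0,0,-32],[0,0,0],1],[[0,0,-40],[0,0,0],1]])

```text
clock: 5.05
tcp_pos: [0.5428, -0.2252, 0.1388]
orientation: [-0.001, -0.009, 1.0, -0.0]
wrist_force: [0.4, -5.5, -5.0]
finger_gap: 0.0146
grip_force: 69.3
```

move_arm(targets=[[[0,0,-15],[0,0,0],1],[[0,0,-35],[0,0,0],1],[[0,0,-60],[0,0,0],1],[[0,0,-85],[0,0,0],1],[[0,0,-110],[0,0,0],1]])

```text
clock: 5.68
tcp_pos: [0.5431, -0.2233, 0.2508]
orientation: [0.0, -0.01, 1.0, 0.001]
wrist_force: [0.1, -0.7, -2.3]
finger_gap: 0.0146
grip_force: 69.3
```

Run:
```python
from lk import *
s,p=look('s1',['funnel0_mid','cap_grip','canister','canister_mouth'],'scene')
s,p=look('w2',['lid_grip'])
```

```text
t 5.675 tcp [ 0.5431 -0.2233  0.2508] yaw -57.28 x [-1.   -0.02 -0.  ] zax [ 0.     0.002 -1.   ] F [ 0.1 -0.7 -2.3] gap 0.0146 grip 69.3
funnel0_mid [ 0.482  -0.2326  0.0432] 0.68 rel [ 61.3  -8.6 207.5]
cap_grip [0.7669 0.001  0.0011] 0.4 rel [-228.2  219.2  250.3]
canister [ 0.7686  0.1685 -0.0028] 0.5 rel [-233.2  386.6  254.6]
canister_mouth [0.5046 0.254  0.1141] 0.82 rel [ 29.  477.6 137.8]
canister_mouth [ 0.7683  0.1707 -0.0038] 0.21 rel [-232.9  388.8  255.6]
t 5.925 tcp [ 0.543  -0.2239  0.2486] yaw -57.28 x [-1.    -0.02   0.001] zax [-0.001  0.001 -1.   ] F [-1.2  0.2 -3.1] gap 0.0147 grip 69.6
lid_grip [ 0.6467 -0.4346  0.1045] 0.83 rel [ -99.7 -212.9  143.7]
lid_grip [ 0.5425 -0.2203  0.2583] 0.71 rel [ 0.4  3.6 -9.7]
```

View pics/s1.png

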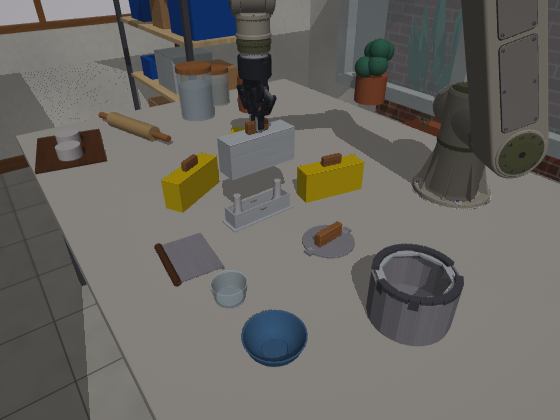

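move_arm(targets=[[[7,22,-5],[0,0,0],1],[[22,69,-5],[0,0,0],1],[[37,116,-5],[0,0,0],1],[[52,163,-5],[0,0,0],1],[[67,210,-5],[0,0,0],1]])

```text
clock: 6.65
tcp_pos: [0.4705, -0.0136, 0.254]
orientation: [-0.0, -0.01, 1.0, 0.0]
wrist_force: [1.2, 0.3, -2.8]
finger_gap: 0.0148
grip_force: 69.4
```

move_arm(targets=[[[15,47,0],[0,0,0],1],[[30,94,0],[0,0,0],1],[[45,141,0],[0,0,0],1],[[60,188,0],[0,0,0],1],[[75,235,0],[0,0,0],1]])

```text
clock: 7.28
tcp_pos: [0.3907, 0.2193, 0.2542]
orientation: [-0.0, -0.01, 1.0, 0.0]
wrist_force: [1.5, 0.4, -2.1]
finger_gap: 0.0146
grip_force: 69.4
```

move_arm(targets=[[[15,47,0],[0,0,0],1],[[30,94,0],[0,0,0],1],[[45,141,0],[0,0,0],1],[[60,188,0],[0,0,0],1],[[68,213,0],[0,0,0],1]])

```text
clock: 7.9
tcp_pos: [0.3181, 0.4311, 0.2539]
orientation: [-0.001, -0.011, 1.0, -0.0]
wrist_force: [0.5, -1.1, -2.1]
finger_gap: 0.0147
grip_force: 69.5
```

move_arm(targets=[[[0,0,30],[0,0,0],1],[[0,0,70],[0,0,0],1],[[0,0,110],[0,0,0],1],[[0,0,140],[0,0,0],1],[[0,0,140],[0,0,0],1]])

```text
clock: 8.52
tcp_pos: [0.3178, 0.4273, 0.1119]
orientation: [-0.003, -0.01, 1.0, -0.002]
wrist_force: [-0.4, 0.2, -2.1]
finger_gap: 0.0151
grip_force: 69.3
```

Lower slowly to contact.

move_arm(targets=[[[0,0,4],[0,0,0],1],[[0,0,8],[0,0,0],1],[[0,0,12],[0,0,0],1],[[0,0,15],[0,0,0],1],[[0,0,15],[0,0,0],1]])

```text
clock: 9.15
tcp_pos: [0.3207, 0.4291, 0.0991]
orientation: [-0.0, -0.01, 1.0, -0.0]
wrist_force: [0.2, -0.4, -2.5]
finger_gap: 0.0151
grip_force: 69.4
```

move_arm(targets=[[[0,0,1],[0,0,0],1],[[0,0,2],[0,0,0],1],[[0,0,3],[0,0,0],1],[[0,0,3],[0,0,0],1]])

```text
clock: 9.65
tcp_pos: [0.3208, 0.4293, 0.0965]
orientation: [0.0, -0.01, 1.0, 0.0]
wrist_force: [-0.7, -0.4, -0.9]
finger_gap: 0.0143
grip_force: 69.7
```

move_arm(targets=[[[0,0,0.5],[0,0,0],1],[[0,0,1],[0,0,0],1],[[0,0,1.5],[0,0,0],1],[[0,0,1.5],[0,0,0],1]])

```text
clock: 10.15
tcp_pos: [0.3207, 0.4292, 0.0964]
orientation: [0.0, -0.01, 1.0, 0.0]
wrist_force: [-3.8, -3.3, 10.9]
finger_gap: 0.0145
grip_force: 71.3
```

move_arm(targets=[[[0,0,0],[0,0,0],-1],[[0,0,0],[0,0,0],-1],[[0,0,-40],[0,0,0],-1],[[0,0,-100],[0,0,0],-1],[[0,0,-160],[0,0,0],-1]])

```text
clock: 10.78
tcp_pos: [0.3207, 0.4291, 0.2561]
orientation: [-0.0, -0.01, 1.0, -0.0]
wrist_force: [0.7, 1.5, -0.4]
finger_gap: 0.0854
grip_force: 0.0
```

move_arm(targets=[[[-18,-56,-5],[0,0,0],-1],[[-36,-112,-10],[0,0,0],-1],[[-54,-168,-15],[0,0,0],-1],[[-72,-224,-20],[0,0,0],-1],[[-90,-280,-25],[0,0,0],-1]])

```text
clock: 11.4
tcp_pos: [0.4167, 0.1493, 0.28]
orientation: [0.0, -0.01, 1.0, 0.0]
wrist_force: [0.3, 0.3, -0.3]
finger_gap: 0.0854
grip_force: 0.0
```

move_arm(targets=[[[-18,-56,-5],[0,0,0],-1],[[-36,-112,-10],[0,0,0],-1],[[-54,-168,-15],[0,0,0],-1],[[-72,-224,-20],[0,0,0],-1],[[-90,-280,-25],[0,0,0],-1]])

```text
clock: 12.02
tcp_pos: [0.512, -0.1293, 0.3048]
orientation: [0.0, -0.009, 1.0, 0.0]
wrist_force: [0.6, -0.3, 0.1]
finger_gap: 0.0856
grip_force: 0.0
```

move_arm(targets=[[[-18,-56,0],[0,0,0],-1],[[-30,-101,0],[0,0,0],-1],[[-30,-101,0],[0,0,0],-1]])

```text
clock: 12.4
tcp_pos: [0.5439, -0.231, 0.303]
orientation: [-0.001, -0.007, 1.0, 0.0]
wrist_force: [-0.6, 0.5, 0.8]
finger_gap: 0.0853
grip_force: 0.0
```

Run:
```python
from lk import *
s,p=look('w3',['funnel0_mid','cap_grip','tin'])
s,p=look('t3',['lid_grip','cap_grip','canister','canister_mouth','funnel0_mid'],'top')
```

```text
t 12.4 tcp [ 0.5439 -0.231   0.303 ] yaw -57.29 x [-1.    -0.015  0.001] zax [-0.001  0.    -1.   ] F [-0.6  0.5  0.8] gap 0.0853 grip 0.0
funnel0_mid [ 0.4766 -0.2317  0.0415] 0.89 rel [6.700e+01 2.000e-01 2.616e+02]
cap_grip [ 0.4741 -0.0221  0.0215] 0.68 rel [ 66.3 209.8 281.7]
tin [ 5.508e-01 -2.307e-01  5.000e-04] 0.89 rel [-7.300e+00  1.000e-01  3.025e+02]
t 12.6 tcp [ 0.5431 -0.2265  0.3049] yaw -57.28 x [-1.   -0.02  0.  ] zax [-0.     0.001 -1.   ] F [-0.7  0.7 -0.4] gap 0.0856 grip 0.0
lid_grip [ 0.6466 -0.4337  0.11  ] 0.85 rel [ -99.3 -209.3  194.7]
lid_grip [ 0.3063 -0.205   0.1082] 0.83 rel [236.3  26.2 196.7]
lid_grip [ 0.3407 -0.5339  0.1065] 0.61 rel [ 208.5 -303.3  198.2]
lid_grip [0.3232 0.4278 0.1115] 0.59 rel [206.7 658.5 193.8]
canister [ 0.5029  0.2532 -0.0009] 0.59 rel [ 30.5 480.3 306. ]
canister_mouth [0.502  0.2561 0.1144] 0.78 rel [ 31.4 483.3 190.7]
canister_mouth [0.3215 0.4268 0.1102] 0.45 rel [208.4 657.6 195.1]
canister_mouth [ 0.7721 -0.0015 -0.0011] 0.26 rel [-233.5  220.2  306. ]
```

View pics/w3.png

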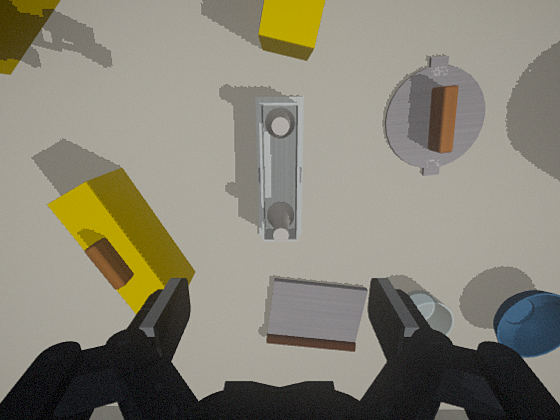

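View pics/t3.png

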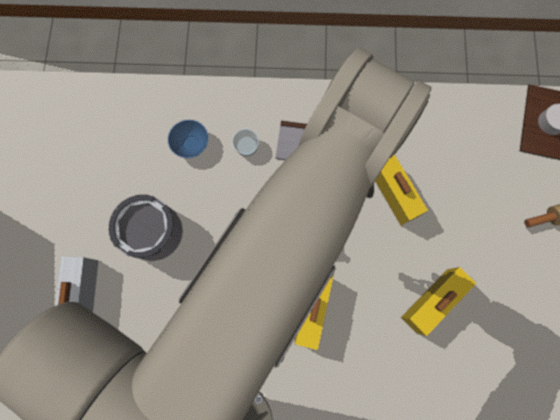

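Run:
```python
from lk import *
s=env.get_state();p=env.read_camera('wrist');save(p,'w4')
b=R.from_euler('x',0)
g=cv2.cvtColor(p['pixels'],cv2.COLOR_RGB2GRAY)
print(s['tcp_pos'],s['orientation'])
for r in env.regions_of('funnel0_mid',p): m=r['mask'];v,u=np.nonzero(m);print(r['confidence'],u.min(),u.max(),v.min(),v.max())
for r in env.landmark_of('funnel0_mid',p):print(r['centre'],r['confidence'])
for u,v in [(280,126),(281,234)]: print(ray(p,u,v,.086,s).round(4))
c=cv2.resize(p['pixels'][80:260,230:330],None,fx=3.3,fy=3.3,interpolation=cv2.INTER_CUBIC);cv2.imwrite('pics/w4c.png',c[...,::-1])
```

```text
[ 0.54338816 -0.22680269  0.30521388] [ 2.94436928e-04 -1.01686109e-02  9.99948248e-01 -1.16926573e-04]
0.88 262 291 107 137
0.4 264 290 201 241
[0.4798, -0.2342, 0.042] 0.96
[ 0.48   -0.2271  0.086 ]
[ 0.6089 -0.2229  0.086 ]
```

View pics/w4c.png

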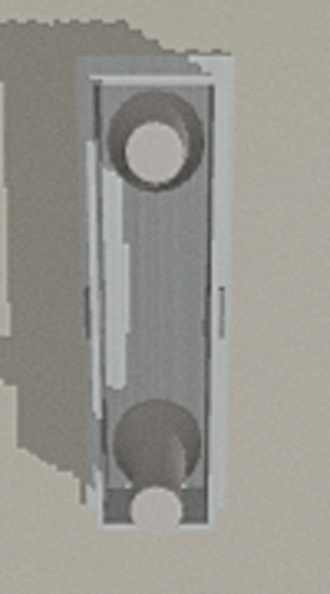

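move_arm(targets=[[[50,-1,20],[0,0,0],-1],[[63.5,-1,80],[0,0,0],-1],[[63.5,-1,140],[0,0,0],-1],[[63.5,-1,200],[0,0,0],-1],[[63.5,-1,250],[0,0,0],-1]])

```text
clock: 13.68
tcp_pos: [0.4792, -0.2294, 0.0528]
orientation: [-0.0, -0.01, 1.0, 0.0]
wrist_force: [0.5, 0.9, 0.4]
finger_gap: 0.0854
grip_force: 0.0
```

move_arm(targets=[[[0,0,0],[0,0,0],-0.3],[[0,0,0],[0,0,0],1],[[0,0,0],[0,0,0],1],[[0,0,0],[0,0,0],1],[[0,0,0],[0,0,0],1]], squeeze=40)

```text
clock: 14.3
tcp_pos: [0.4815, -0.2308, 0.0571]
orientation: [0.002, -0.01, 1.0, -0.001]
wrist_force: [0.0, 1.1, 7.8]
finger_gap: 0.0184
grip_force: 38.8
```

move_arm(targets=[[[0,0,-20],[0,0,0],1],[[0,0,-60],[0,0,0],1],[[0,0,-110],[0,0,0],1],[[0,0,-150],[0,0,0],1],[[-3,25,-155],[0,0,0],1]])

```text
clock: 14.92
tcp_pos: [0.4844, -0.2068, 0.2142]
orientation: [0.003, -0.008, 1.0, -0.002]
wrist_force: [0.4, -0.2, -2.1]
finger_gap: 0.0181
grip_force: 39.6
```

move_arm(targets=[[[-6,47,0],[0,0,0],1],[[-12,94,0],[0,0,0],1],[[-18,141,0],[0,0,0],1],[[-24,188,0],[0,0,0],1],[[-30,235,0],[0,0,0],1]])

```text
clock: 15.55
tcp_pos: [0.5081, 0.0322, 0.2107]
orientation: [0.001, -0.01, 1.0, -0.0]
wrist_force: [2.1, -0.2, -0.8]
finger_gap: 0.0182
grip_force: 39.6
```

move_arm(targets=[[[-6,47,0],[0,0,0],1],[[-12,94,0],[0,0,0],1],[[-18,141,0],[0,0,0],1],[[-24,188,0],[0,0,0],1],[[-26,223,0],[0,0,0],1]])

```text
clock: 16.18
tcp_pos: [0.5297, 0.2562, 0.2105]
orientation: [0.001, -0.01, 1.0, 0.0]
wrist_force: [0.5, -1.5, -0.8]
finger_gap: 0.0177
grip_force: 39.6
```

Run:
```python
from lk import *
s,p=look('w5',['canister','canister_mouth','funnel0_mid'])
```

```text
t 16.175 tcp [0.5297 0.2562 0.2105] yaw -57.28 x [-1.    -0.02  -0.001] zax [ 0.001  0.001 -1.   ] F [ 0.5 -1.5 -0.8] gap 0.0177 grip 39.6
canister [0.5009 0.251  0.0018] 0.65 rel [ 29.2  -4.8 208.7]
canister_mouth [0.5021 0.2524 0.1124] 0.67 rel [27.8 -3.3 98.1]
funnel0_mid [0.5273 0.2553 0.1957] 0.88 rel [ 2.5 -0.9 14.8]
```

View pics/w5.png

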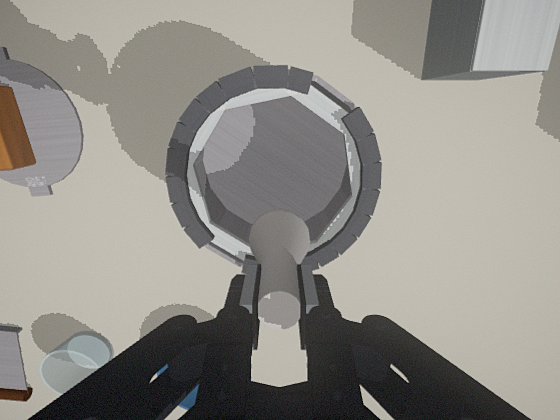

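move_arm(targets=[[[1,-2,40],[0,0,0],1],[[1,-2,80],[0,0,0],1],[[1,-2,120],[0,0,0],1],[[1,-2,144],[0,0,0],1],[[1,-2,144],[0,0,0],1]])

```text
clock: 17.0
tcp_pos: [0.527, 0.2503, 0.0642]
orientation: [-0.002, -0.009, 1.0, -0.001]
wrist_force: [-0.9, 0.3, 0.2]
finger_gap: 0.0182
grip_force: 39.6
```

move_arm(targets=[[[0,0,2],[0,0,0],1],[[0,0,4],[0,0,0],1],[[0,0,4],[0,0,0],1]])

```text
clock: 17.38
tcp_pos: [0.5293, 0.2523, 0.0627]
orientation: [0.001, -0.01, 1.0, 0.0]
wrist_force: [0.8, -0.1, -2.0]
finger_gap: 0.0181
grip_force: 39.6
```

move_arm(targets=[[[0,0,1],[0,0,0],1],[[0,0,2],[0,0,0],1],[[0,0,3],[0,0,0],1],[[0,0,3],[0,0,0],1]])

```text
clock: 17.88
tcp_pos: [0.5288, 0.2523, 0.0592]
orientation: [0.0, -0.01, 1.0, 0.0]
wrist_force: [-1.3, -0.1, 4.0]
finger_gap: 0.0183
grip_force: 40.2
```

move_arm(targets=[[[0,0,0],[0,0,0],0.25],[[0,0,0],[0,0,0],0.25],[[0,0,-30],[0,0,0],0.25],[[0,0,-80],[0,0,0],0.25],[[0,0,-130],[0,0,0],0.25]])

```text
clock: 18.5
tcp_pos: [0.5283, 0.252, 0.1897]
orientation: [-0.0, -0.01, 1.0, -0.0]
wrist_force: [-0.2, 0.7, -0.9]
finger_gap: 0.0324
grip_force: 0.0
```

move_arm(targets=[[[0,0,-20],[0,0,0],-1],[[-7,-60,-20],[0,0,0],-1],[[-14,-120,-20],[0,0,0],-1],[[-23,-180,-20],[0,0,0],-1],[[-32,-240,-20],[0,0,0],-1]])

```text
clock: 19.12
tcp_pos: [0.5654, 0.0111, 0.2088]
orientation: [0.0, -0.01, 1.0, 0.0]
wrist_force: [1.4, 0.5, -0.6]
finger_gap: 0.0852
grip_force: 0.0
```

move_arm(targets=[[[-7,-60,0],[0,0,0],-1],[[-14,-120,0],[0,0,0],-1],[[-23,-180,0],[0,0,0],-1],[[-38.5,-240.5,0],[0,0,0],-1],[[-38.5,-240.5,0],[0,0,0],-1]])

```text
clock: 19.75
tcp_pos: [0.6087, -0.2317, 0.2072]
orientation: [-0.0, -0.007, 1.0, -0.0]
wrist_force: [0.1, 0.4, 0.3]
finger_gap: 0.0854
grip_force: 0.0
```

Run:
```python
from lk import *
s,p=look('w6',['funnel0_mid'])
```

```text
t 19.75 tcp [ 0.6087 -0.2317  0.2072] yaw -57.29 x [-1.    -0.013  0.   ] zax [-0. -0. -1.] F [0.1 0.4 0.3] gap 0.0854 grip 0.0
```

View pics/w6.png

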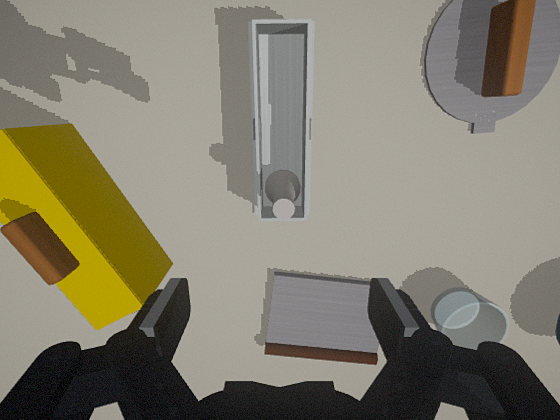

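move_arm(targets=[[[0,0,50],[0,0,0],-1],[[0,0,100],[0,0,0],-1],[[0,0,140],[0,0,0],-1],[[0,0,153],[0,0,0],-1],[[0,0,153],[0,0,0],-1]])

```text
clock: 20.48
tcp_pos: [0.6082, -0.2256, 0.0559]
orientation: [-0.0, -0.01, 1.0, 0.0]
wrist_force: [1.0, -0.3, 1.2]
finger_gap: 0.0855
grip_force: 0.0
```

move_arm(targets=[[[0,0,0],[0,0,0],-0.3],[[0,0,0],[0,0,0],1],[[0,0,0],[0,0,0],1],[[0,0,0],[0,0,0],1],[[0,0,0],[0,0,0],1]], squeeze=40)

```text
clock: 21.1
tcp_pos: [0.6088, -0.2272, 0.0565]
orientation: [0.001, -0.01, 1.0, -0.0]
wrist_force: [-0.8, 0.6, 3.6]
finger_gap: 0.0182
grip_force: 38.9
```

move_arm(targets=[[[0,0,-20],[0,0,0],1],[[0,0,-60],[0,0,0],1],[[0,0,-110],[0,0,0],1],[[0,0,-150],[0,0,0],1],[[8,25,-155],[0,0,0],1]])

```text
clock: 21.72
tcp_pos: [0.6017, -0.204, 0.2141]
orientation: [0.003, -0.008, 1.0, -0.002]
wrist_force: [1.5, 0.2, -2.2]
finger_gap: 0.0181
grip_force: 39.4
```

move_arm(targets=[[[12,47,0],[0,0,0],1],[[24,94,0],[0,0,0],1],[[36,141,0],[0,0,0],1],[[48,188,0],[0,0,0],1],[[60,235,0],[0,0,0],1]])

```text
clock: 22.35
tcp_pos: [0.5345, 0.0332, 0.2104]
orientation: [-0.0, -0.009, 1.0, 0.0]
wrist_force: [-0.1, 0.4, -1.1]
finger_gap: 0.0183
grip_force: 39.3
```

move_arm(targets=[[[12,47,0],[0,0,0],1],[[24,94,0],[0,0,0],1],[[36,141,0],[0,0,0],1],[[48,188,0],[0,0,0],1],[[55,222,0],[0,0,0],1]])

```text
clock: 22.98
tcp_pos: [0.475, 0.2544, 0.2105]
orientation: [-0.0, -0.01, 1.0, 0.0]
wrist_force: [0.7, 1.0, -0.5]
finger_gap: 0.0184
grip_force: 39.3
```

move_arm(targets=[[[0,0,0],[0,0,0],1],[[0,0,45],[0,0,0],1],[[0,0,95],[0,0,0],1],[[0,0,140],[0,0,0],1],[[0,0,146],[0,0,0],1]])

```text
clock: 23.6
tcp_pos: [0.4734, 0.2506, 0.0616]
orientation: [-0.003, -0.009, 1.0, -0.001]
wrist_force: [0.0, 0.1, -1.2]
finger_gap: 0.0179
grip_force: 39.4
```

move_arm(targets=[[[0,0,2],[0,0,0],1],[[0,0,4],[0,0,0],1],[[0,0,4],[0,0,0],1]])

```text
clock: 23.98
tcp_pos: [0.4773, 0.253, 0.0623]
orientation: [0.001, -0.01, 1.0, 0.0]
wrist_force: [0.4, 0.4, -1.1]
finger_gap: 0.0183
grip_force: 39.4
```

move_arm(targets=[[[0,0,1],[0,0,0],1],[[0,0,2],[0,0,0],1],[[0,0,3],[0,0,0],1],[[0,0,3],[0,0,0],1]])

```text
clock: 24.48
tcp_pos: [0.4764, 0.2528, 0.0585]
orientation: [0.0, -0.01, 1.0, 0.0]
wrist_force: [0.2, -0.9, 5.6]
finger_gap: 0.0183
grip_force: 40.1
```

move_arm(targets=[[[0,0,0],[0,0,0],0.25],[[0,0,0],[0,0,0],0.25],[[0,0,-30],[0,0,0],0.25],[[0,0,-80],[0,0,0],0.25],[[0,0,-130],[0,0,0],0.25]])

```text
clock: 25.1
tcp_pos: [0.4757, 0.2525, 0.1887]
orientation: [-0.001, -0.01, 1.0, -0.0]
wrist_force: [0.9, 0.4, 1.2]
finger_gap: 0.0318
grip_force: 0.0
```

move_arm(targets=[[[-30,0,-60],[0,0,0],-1],[[-60,0,-90],[0,0,0],-1],[[-60,0,-90],[0,0,0],-1],[[-60,0,-90],[0,0,0],-1]])

```text
clock: 25.6
tcp_pos: [0.5353, 0.2536, 0.2764]
orientation: [-0.001, -0.01, 1.0, -0.0]
wrist_force: [0.4, 0.4, -0.6]
finger_gap: 0.0856
grip_force: 0.0
```

Run:
```python
from lk import *
s,p=look('w7',['canister_mouth','canister','funnel0_mid','cap_grip'])
import pickle; pickle.dump((s,p),open('w7.pkl','wb'))
s,p=look('t7',['cap_grip','canister_mouth','canister'],'top')
```

```text
t 25.6 tcp [0.5353 0.2536 0.2764] yaw -57.29 x [-1.    -0.019  0.002] zax [-0.002 -0.001 -1.   ] F [ 0.4  0.4 -0.6] gap 0.0856 grip 0.0
canister_mouth [0.4996 0.2535 0.1117] 0.59 rel [ 35.3   0.6 164.8]
canister [0.5012 0.2499 0.0036] 0.68 rel [ 33.5  -2.9 272.9]
funnel0_mid [0.5279 0.2532 0.0457] 0.76 rel [ 6.900e+00 -2.000e-01  2.307e+02]
cap_grip [ 0.4722 -0.0247  0.0247] 0.95 rel [  67.8 -276.9  252. ]
t 25.85 tcp [0.535  0.2537 0.2767] yaw -57.28 x [-1.    -0.02   0.002] zax [-0.002 -0.001 -1.   ] F [-0.7  0.2  0.7] gap 0.0852 grip 0.0
cap_grip [ 0.4706 -0.0254  0.027 ] 0.79 rel [  69.3 -277.7  250. ]
canister_mouth [0.5077 0.2528 0.1148] 0.92 rel [ 26.9  -0.3 162. ]
canister [ 0.5024  0.2517 -0.0014] 0.77 rel [ 32.   -1.3 278.2]
canister [ 0.5489 -0.2303 -0.0025] 0.48 rel [  -5.  -484.1  279.5]
```

View pics/w7.png

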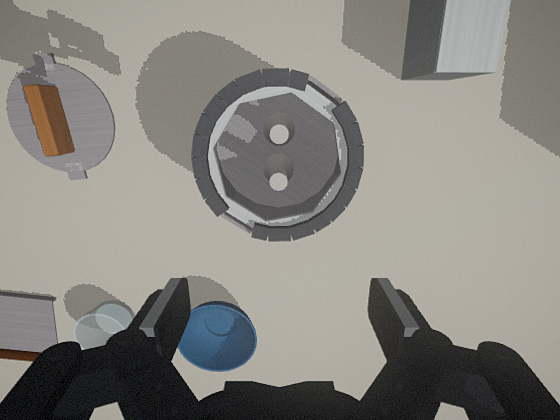

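```bash
cat >> lk.py <<'E'
def rectify(s,p,c,z,h=.1,k=2.5):
    n=int(2*h*1000*k); src=np.float32([[0,0],[559,0],[559,419],[0,419]])
    w=np.float32([ray(p,u,v,z,s)[:2] for u,v in src])
    px=np.float32([[(a-c[1]+h)*1000*k,(c[0]+h-b)*1000*k] for b,a in w]) # right=+y, up=+x
    return cv2.warpPerspective(p['pixels'],cv2.getPerspectiveTransform(src,px),(n,n))
E
python3 - <<'E'
from lk import *
import pickle
s,p=pickle.load(open('w7.pkl','rb'))
a=rectify(s,p,(.503,.2525),.114,.1,1.9); b=rectify(s,p,(.471,-.024),.005,.1,1.9)
cv2.imwrite('pics/r7.png',np.hstack([a,b])[...,::-1])
E
```

```text
(no output)
```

View pics/r7.png

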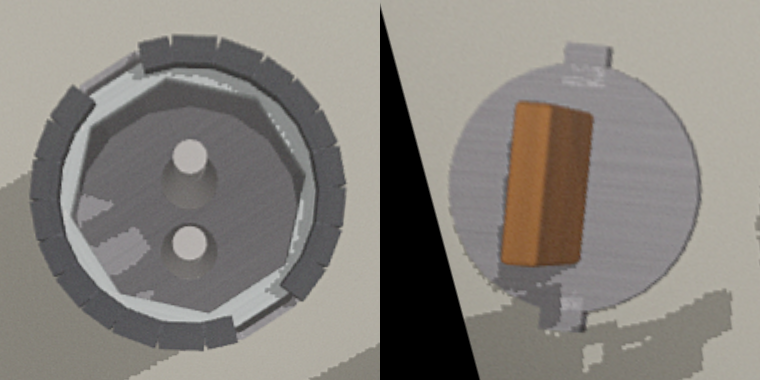

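move_arm(targets=[[[14,-55,0],[0,0,0],-1],[[28,-110,0],[0,0,0],-1],[[42,-165,20],[0,0,-0.2],-1],[[56,-220,40],[0,0,-0.33],-1],[[68,-274,50],[0,0,-0.33],-1]])

```text
clock: 26.68
tcp_pos: [0.4722, -0.0229, 0.227]
orientation: [-0.0, -0.039, 0.999, 0.0]
wrist_force: [1.1, -0.2, 0.9]
finger_gap: 0.0852
grip_force: 0.0
```

move_arm(targets=[[[0,0,0],[0,0,0],-1],[[0,0,0],[0,0,0],-1]])

```text
clock: 26.92
tcp_pos: [0.4735, -0.0216, 0.2281]
orientation: [0.0, -0.038, 0.999, 0.0]
wrist_force: [0.2, 0.1, -0.0]
finger_gap: 0.0859
grip_force: 0.0
```

Run:
```python
from lk import *
s,p=look('w8',['cap_grip'])
b=rectify(s,p,(.4726,-.0216),.005,.1,1.9);a=rectify(s,p,(.4726,-.0216),.041,.1,1.9)
cv2.imwrite('pics/r8.png',np.hstack([a,b])[...,::-1])
```

```text
t 26.925 tcp [ 0.4735 -0.0216  0.2281] yaw -57.13 x [-0.997 -0.076 -0.001] zax [ 0.001  0.    -1.   ] F [ 0.2  0.1 -0. ] gap 0.0859 grip 0.0
cap_grip [ 0.4734 -0.0208  0.0232] 0.81 rel [2.000e-01 7.000e-01 2.049e+02]
```

View pics/r8.png

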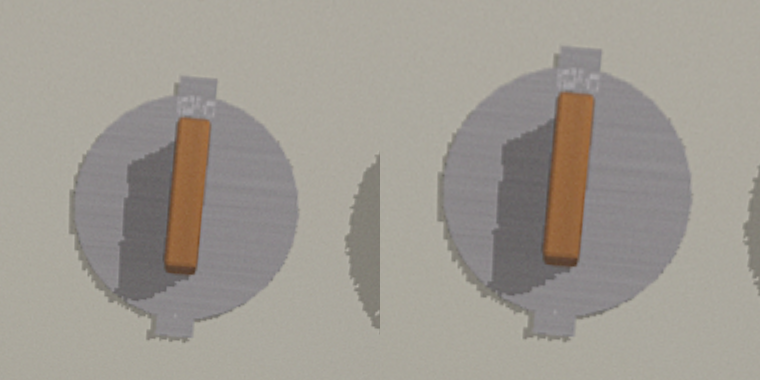

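move_arm(targets=[[[2,-1,60],[0,0,-0.15],-1],[[2,-1,120],[0,0,-0.15],-1],[[2,-1,175],[0,0,-0.15],-1],[[2,-1,205],[0,0,-0.15],-1],[[2,-1,214],[0,0,-0.15],-1]])

```text
clock: 27.65
tcp_pos: [0.4703, -0.021, 0.0121]
orientation: [-0.002, -0.053, 0.999, 0.001]
wrist_force: [-0.4, 1.1, 0.3]
finger_gap: 0.0856
grip_force: 0.0
```

move_arm(targets=[[[0,0,0],[0,0,0],-0.2],[[0,0,0],[0,0,0],1],[[0,0,0],[0,0,0],1],[[0,0,0],[0,0,0],1],[[0,0,0],[0,0,0],1]], squeeze=90)

```text
clock: 28.28
tcp_pos: [0.4725, -0.0228, 0.015]
orientation: [0.001, -0.051, 0.999, -0.0]
wrist_force: [-0.4, 0.2, 6.8]
finger_gap: 0.0164
grip_force: 88.8
```

move_arm(targets=[[[0,0,0],[0,0,0],1],[[0,0,0],[0,0,0],1]])

```text
clock: 28.52
tcp_pos: [0.4725, -0.0228, 0.015]
orientation: [0.001, -0.051, 0.999, -0.0]
wrist_force: [-0.1, 0.5, 7.2]
finger_gap: 0.0167
grip_force: 88.9
```

move_arm(targets=[[[0,0,-15],[0,0,0],1],[[0,0,-50],[0,0,0],1],[[0,0,-95],[0,0,0],1],[[0,0,-135],[0,0,0],1],[[0,0,-155],[0,0,0],1]])

```text
clock: 29.15
tcp_pos: [0.4723, -0.0229, 0.1713]
orientation: [0.002, -0.051, 0.999, -0.0]
wrist_force: [0.8, -0.3, -2.6]
finger_gap: 0.0164
grip_force: 87.9
```

move_arm(targets=[[[-6,28,0],[0,0,0.4],1],[[-15,70,0],[0,0,1.0],1],[[-25,115,0],[0,0,1.7],1],[[-35,160,0],[0,0,2.4],1],[[-44,205,0],[0,0,3.1],1]])

```text
clock: 29.78
tcp_pos: [0.494, 0.1871, 0.1688]
orientation: [-0.0, 0.219, 0.976, -0.0]
wrist_force: [1.0, -0.6, -2.0]
finger_gap: 0.0166
grip_force: 88.0
```

move_arm(targets=[[[11,32,0],[0,0,0.35],1],[[21,63,0],[0,0,0.68],1],[[21,63,0],[0,0,0.68],1],[[21,63,0],[0,0,0.68],1],[[21,63,0],[0,0,0.68],1]])

```text
clock: 30.4
tcp_pos: [0.5017, 0.2508, 0.1687]
orientation: [-0.0, 0.275, 0.961, -0.0]
wrist_force: [-0.1, 0.0, -1.7]
finger_gap: 0.0163
grip_force: 88.3
```

Run:
```python
from lk import *
s,p=look('w9',['cap_grip','canister_mouth'])
x=Rq(s['orientation']).as_matrix()[:,0];print(np.degrees(np.arctan2(x[1],x[0])))
a=rectify(s,p,(.502,.252),.114,.1,1.9);b=rectify(s,p,s['tcp_pos'][:2],s['tcp_pos'][2]-.010,.1,1.9)
cv2.imwrite('pics/r9.png',np.hstack([a,b])[...,::-1])
```

```text
t 30.4 tcp [0.5017 0.2508 0.1687] yaw -48.61 x [-0.848  0.529  0.   ] zax [-0. -0. -1.] F [-0.1  0.  -1.7] gap 0.0163 grip 88.3
cap_grip [0.502  0.2526 0.1763] 0.68 rel [ 0.7  1.7 -7.6]
148.04217084494175
```

View pics/r9.png

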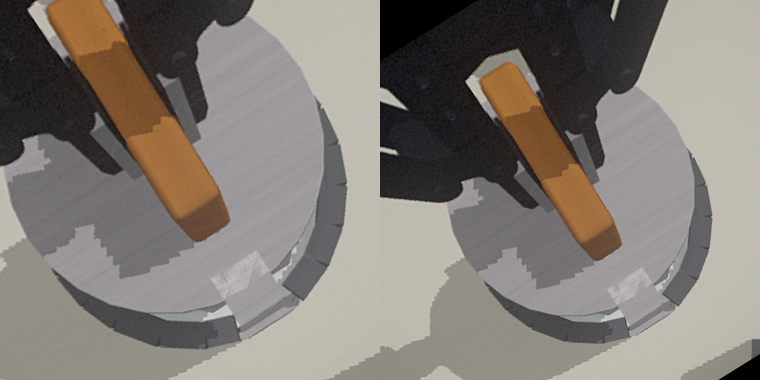

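move_arm(targets=[[[0,0,15],[0,0,0],1],[[0,0,28],[0,0,0],1],[[0,0,36],[0,0,0],1],[[0,0,38],[0,0,0],1],[[0,0,38],[0,0,0],1]])

```text
clock: 31.18
tcp_pos: [0.5019, 0.2519, 0.1307]
orientation: [-0.0, 0.275, 0.962, 0.0]
wrist_force: [-0.6, 0.3, -1.4]
finger_gap: 0.0166
grip_force: 88.3
```

move_arm(targets=[[[0,0,1],[0,0,0],1],[[0,0,2],[0,0,0],1],[[0,0,3],[0,0,0],1],[[0,0,4],[0,0,0],1],[[0,0,5],[0,0,0],1]])

```text
clock: 31.8
tcp_pos: [0.5019, 0.2518, 0.1258]
orientation: [0.0, 0.275, 0.961, 0.0]
wrist_force: [1.0, 0.2, -2.8]
finger_gap: 0.0164
grip_force: 88.3
```

move_arm(targets=[[[0,0,1],[0,0,0],1],[[0,0,2],[0,0,0],1],[[0,0,3],[0,0,0],1],[[0,0,4],[0,0,0],1],[[0,0,5],[0,0,0],1]])

```text
clock: 32.42
tcp_pos: [0.5019, 0.2518, 0.1209]
orientation: [0.0, 0.275, 0.961, 0.0]
wrist_force: [-1.9, -0.2, 2.7]
finger_gap: 0.0165
grip_force: 88.9
```

move_arm(targets=[[[0,0,1],[0,0,0],1],[[0,0,2],[0,0,0],1],[[0,0,3],[0,0,0],1],[[0,0,4],[0,0,0],1]])

```text
clock: 32.92
tcp_pos: [0.5019, 0.2518, 0.117]
orientation: [0.0, 0.275, 0.961, 0.0]
wrist_force: [-1.6, 0.2, 3.9]
finger_gap: 0.0164
grip_force: 89.1
```

move_arm(targets=[[[0,0,1.5],[0,0,0],1],[[0,0,3],[0,0,0],1],[[0,0,4.5],[0,0,0],1],[[0,0,6],[0,0,0],1],[[0,0,6],[0,0,0],1]])

```text
clock: 33.55
tcp_pos: [0.5019, 0.2519, 0.1112]
orientation: [0.0, 0.275, 0.962, 0.0]
wrist_force: [-3.5, -0.0, 8.2]
finger_gap: 0.0162
grip_force: 89.5
```

move_arm(targets=[[[0,0,0],[0,0,0.5],1],[[0,0,0],[0,0,1.0],1],[[0,0,0],[0,0,1.5],1],[[0,0,0],[0,0,2.0],1]])

```text
clock: 34.05
tcp_pos: [0.5037, 0.2521, 0.1119]
orientation: [0.002, 0.439, 0.899, 0.001]
wrist_force: [0.0, -0.8, 7.3]
finger_gap: 0.0167
grip_force: 89.6
```

move_arm(targets=[[[0,0,0.5],[0,0,0.7],1],[[0,0,0.5],[0,0,1.4],1],[[0,0,0.5],[0,0,2.1],1],[[0,0,0.5],[0,0,2.8],1],[[0,0,0.5],[0,0,3.5],1]])

```text
clock: 34.67
tcp_pos: [0.5035, 0.2521, 0.1114]
orientation: [0.001, 0.689, 0.725, 0.001]
wrist_force: [-0.1, -0.6, 7.0]
finger_gap: 0.0163
grip_force: 89.6
```

move_arm(targets=[[[0,0,0],[0,0,0.7],1],[[0,0,0],[0,0,1.4],1],[[0,0,0],[0,0,2.1],1],[[0,0,0],[0,0,2.8],1],[[0,0,0],[0,0,3.3],1]])

```text
clock: 35.3
tcp_pos: [0.503, 0.2522, 0.1112]
orientation: [0.0, 0.866, 0.5, 0.001]
wrist_force: [-0.6, 0.4, 7.6]
finger_gap: 0.0166
grip_force: 89.6
```

move_arm(targets=[[[0,0,0],[0,0,0.15],1],[[0,0,0],[0,0,0.3],1],[[0,0,0],[0,0,0.4],1],[[0,0,0],[0,0,0.4],1]])

```text
clock: 35.8
tcp_pos: [0.5033, 0.2522, 0.1114]
orientation: [0.0, 0.883, 0.47, 0.002]
wrist_force: [-0.3, 0.1, 8.0]
finger_gap: 0.0164
grip_force: 89.7
```

Run:
```python
from lk import *
s=env.get_state();x=Rq(s['orientation']).as_matrix()[:,0];print(np.degrees(np.arctan2(x[1],x[0])),s['ft_torque'],s['joint_pos'])
```

```text
56.10886270984891 [-0.17149426  0.37178506  0.16866084] [ 3.21913832e-01  3.50966285e-01 -2.02712214e-01  1.01383917e+00
  1.00411477e-05  2.48422470e+00]
```

move_arm(targets=[[[0,0,0],[0,0,0.15],1],[[0,0,0],[0,0,0.3],1],[[0,0,0],[0,0,0.3],1]])

```text
clock: 36.17
tcp_pos: [0.503, 0.2522, 0.1112]
orientation: [0.0, 0.894, 0.447, 0.001]
wrist_force: [-1.6, -0.8, 7.6]
finger_gap: 0.0168
grip_force: 89.7
```

Run:
```python
from lk import *
s=env.get_state();x=Rq(s['orientation']).as_matrix()[:,0];print(np.degrees(np.arctan2(x[1],x[0])),s['ft_torque'],s['joint_pos'])
```

```text
53.11941859033033 [-0.19865171  0.43089945  0.24059133] [ 3.22025495e-01  3.51014093e-01 -2.02955109e-01  1.01418000e+00
 -1.70085095e-06  2.53651104e+00]
```

move_arm(targets=[[[0,0,-1.5],[0,0,0],1],[[0,0,-3],[0,0,0],1],[[0,0,-4.5],[0,0,0],1],[[0,0,-6],[0,0,0],1],[[0,0,-6],[0,0,0],1]])

```text
clock: 36.8
tcp_pos: [0.5029, 0.2521, 0.1168]
orientation: [0.0, 0.895, 0.447, 0.001]
wrist_force: [2.3, 1.0, 4.2]
finger_gap: 0.0162
grip_force: 89.2
```

move_arm(targets=[[[0,0,-1],[0,0,0],1],[[0,0,-2],[0,0,0],1],[[0,0,-2],[0,0,0],1]])

```text
clock: 37.17
tcp_pos: [0.5023, 0.2519, 0.1181]
orientation: [-0.0, 0.895, 0.447, 0.0]
wrist_force: [3.8, 1.7, 0.5]
finger_gap: 0.0166
grip_force: 88.7
```

move_arm(targets=[[[0,0,0],[0,0,0],0.2],[[0,0,0],[0,0,0],0.2],[[0,0,-40],[0,0,0],0.2],[[0,0,-90],[0,0,0],0.2],[[0,0,-140],[0,0,0],0.2]])

```text
clock: 37.8
tcp_pos: [0.5008, 0.2515, 0.2592]
orientation: [-0.0, 0.895, 0.447, -0.001]
wrist_force: [1.1, 0.2, 0.5]
finger_gap: 0.0341
grip_force: 0.0
```

move_arm(targets=[[[0,0,0],[0,0,-0.9],-1],[[0,0,0],[0,0,-1.8],-1],[[0,0,0],[0,0,-2.7],-1],[[0,0,0],[0,0,-3.5],-1],[[0,0,0],[0,0,-3.5],-1]])

```text
clock: 38.42
tcp_pos: [0.5012, 0.2516, 0.2579]
orientation: [-0.0, 0.719, 0.695, -0.001]
wrist_force: [-0.3, -1.4, -0.1]
finger_gap: 0.0853
grip_force: 0.0
```

Run:
```python
from lk import *
s,p=look('w10',['cap_grip','canister_mouth'])
a=rectify(s,p,(.502,.252),.114,.1,2.5)
p=env.read_camera('scene');c=cv2.resize(p['pixels'][220:350,345:485],(540,500),interpolation=cv2.INTER_CUBIC)[:, :280*1]
p=env.read_camera('scene');c=cv2.resize(p['pixels'][235:345,360:470],(300,300),interpolation=cv2.INTER_CUBIC)
c=np.vstack([c,np.zeros((200,300,3),'uint8')])
cv2.imwrite('pics/r10.png',np.hstack([a,c])[...,::-1])
```

```text
t 38.425 tcp [0.5012 0.2516 0.2579] yaw 1.99 x [ 0.035  0.999 -0.001] zax [-0.002 -0.    -1.   ] F [-0.3 -1.4 -0.1] gap 0.0853 grip 0.0
cap_grip [0.5013 0.2551 0.1271] 0.59 rel [  3.6   0.2 130.8]
```

View pics/r10.png

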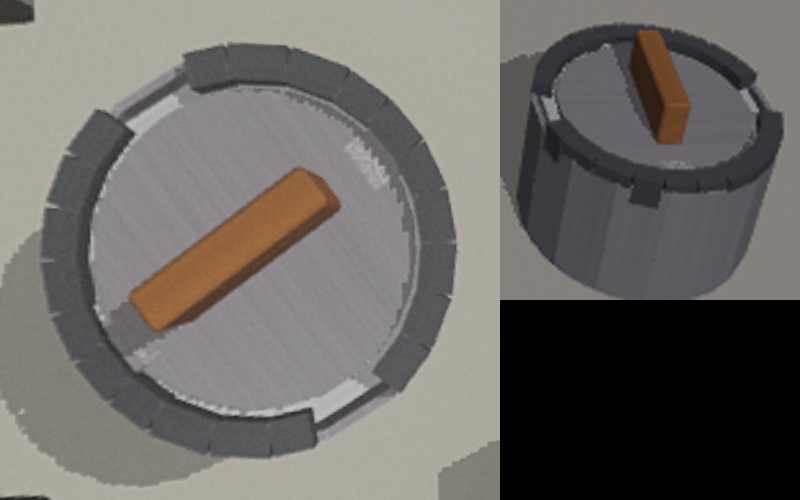

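Run:
```python
from lk import *
s,p=look('sf',['lid_grip','cap_grip','dish','ramekin','scraper'],'scene')
print(env.hand_in())
```

```text
t 38.675 tcp [0.5017 0.2518 0.2582] yaw 1.98 x [ 0.034  0.999 -0.   ] zax [-0. -0. -1.] F [0.8 0.8 0.2] gap 0.0854 grip 0.0
lid_grip [0.3189 0.43   0.1107] 0.97 rel [ 171.8 -188.8  147.5]
lid_grip [ 0.3377 -0.534   0.1085] 0.69 rel [-790.9 -136.8  149.8]
lid_grip [ 0.3045 -0.2034  0.1089] 0.67 rel [-461.7 -181.4  149.4]
lid_grip [ 0.6376 -0.4306  0.1071] 0.57 rel [-677.2  159.4  151.1]
cap_grip [0.5063 0.2526 0.1297] 0.65 rel [  1.    4.6 128.5]
dish [ 0.7678  0.1696 -0.0024] 0.91 rel [-72.9 268.8 260.5]
ramekin [ 7.696e-01 -5.000e-04 -9.000e-04] 0.74 rel [-242.8  276.5  259. ]
scraper [ 0.7808 -0.1681  0.0012] 0.85 rel [-410.   293.5  256.9]
the job is handed in; nothing more can be done
None
```

I handed the job in at about 39 s of robot time: the lid stands upright on the sill, both funnels that were in the tin stand in the canister, and the cap appears locked — its height fits the locked position, but it turned about 3–5° past the quarter turn I had measured.

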